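# Add a carton to the sloped ampoule tray and lock the sprung follower behind it

## Task

Take the one ampoule carton out of the basket and stand it on its long edge on the sloped tray, in the free space between the row of cartons and the follower, square like the others, and let go of it. Then lift the follower by its black knob out of its notch, slide it along until it has closed up the whole row against the end stop and the row gently pushes its sprung pad in, clearly but not to the bottom, and drop its tooth fully into a notch there, so that the pad keeps the row lightly pressed. Do not squeeze the cartons hard, and leave the jar, the cup and the timer alone.

Things in the scene. Friction and masses are not known exactly. Their poses are not given: they have to be found in the camera images.
- carton: The carton to add, the only one in the basket: white with pale blue print, 95 x 60 x 24 mm, about 40 g. It stands on a long edge, 60 mm high. x runs along its 95 mm length, y along its 60 mm height (up at the start), z through its 24 mm thickness. Origin: centre of one large face.
- carton_mid (a point): The middle of that carton (12 mm along +z from its origin, 30 mm above the edge it stands on); axes as carton.
- basket: White perforated basket, fixed, 177 x 238 x 78 mm, floor 4 mm up; origin under its centre, x across its short side. The carton stands near its middle, length within 0.12 rad of x. 20 mm or more is free beside its large faces, but for a flat tape roll (18 mm high) and a clip on the -y side. Two upright dropper bottles up to 86 mm high on the +y side.
- deck: The white tray's fixed deck, rising 30 degrees to the back. Origin on its front edge; z = 0 is its surface, x up the slope, y left along the row, z square to it. Cartons stand on it with thickness along y, against a front lip (to x = 4 mm, 14 mm high): then their middle is at x = 52, z = 30 mm. A back rail starts at x = 104 mm. Nothing within 0.4 m above.
- lane_free (a point): Point on the deck's surface in the middle of the free space for the new carton, at deck x = 52, y = -40 mm; axes as the deck. Along y, 84 mm between row and pad is free for carton and fingers: row at least 41 mm to the left of this point, pad face 43 mm to the right at the start.
- row_c_mid (a point): The middle of the last (rightmost) carton of the row, at deck y = 15 to 19 mm at the start; x along its length, z through its thickness. Left of it are two more of the same size. All have gaps of a few mm. Left of them the end stop, a fixed plate across the lane with its face anywhere from deck y = 90 to 126 mm: its place is not given.
- notch_strip: Aluminium strip in front of the lip, frame as the deck: 17 notches open to the top, 10 mm apart, each 7 mm wide and 9 mm deep, centred at y = -131, -121, ... +29 mm. The follower's tooth, 4.5 mm wide and tapered at the tip, sits in the one at y = -131 mm at the start and lies straight in front of the knob, at the same y.
- knob (a point): Centre of the follower's black knob, at deck x = 54, z = 66 mm when seated; axes as the deck. A rounded block, 22 mm along x, 18 mm along y, 36 mm high, on a thin stem. Grip it across its 22 mm (fingers in front and behind), tool square to the deck: a steel plate stands 22 to 26 mm to its left, up to z = 56 mm.
- carriage (a joint): How far the follower has been slid to the left (+y of the deck) from its first notch, m: the notches are at 0, 0.010, ... 0.150 (within 1.5 mm). It slides once the tooth is lifted clear, rubbing with about 1 N.
- follower (a joint): How far the follower is lifted square to the deck, m: 0 = tooth fully in a notch, 0.0065 = clear of the strip, 0.018 = top of the lift. Lifting takes about 10 N (weight and a light spring), which also drops it when let go. With the tooth standing on the strip between two notches it stays at about 0.006.
- pad: The follower's white sprung pad, an upright plate 76 x 48 mm that meets the cartons. Origin at deck x = 0, z = 0 in the plane of its left face, 48 mm left of the knob; it gives way to the right by up to 16 mm: 2 N to begin, 7.6 N at the bottom. Pushing four loose cartons takes about 1 N, so it gives only once the row has closed on the end stop.
- jar: Cream jar with black lid, 72 mm across, 86 mm high, in front of the tray; leave it alone. Origin at the centre of its underside.
- cup: White mixing cup, 64 mm across, 61 mm high, in front of the tray; leave it alone. Origin at the centre of its underside.
- minute_timer: Wind-up timer, 69 mm across, 52 mm high, right of the basket; leave it alone. Origin at the centre of its underside.

How it is judged:
By the outcome, as a careful person would: the job done as asked, in the order asked, and still so for the second after the job is handed in, with the robot touching nothing.
It also fails if it takes over 58 s, if anything falls off the work surface, if the arm or the gripper's body presses on something with over 40 N, if the wrist force passes 120 N, or if a joint passes its speed limit or range.

## Robot

A 6-joint arm with a two-finger parallel gripper is mounted at the origin on a cart in front of the work surface, level with it; the furniture and walls round the work are solid. World frame = base frame: x ahead of the robot, y to its left, z up, the work surface at z = 0. Lengths are in mm, angles in rad, forces in N, time in s.
With the tool pointing down it reaches from about 300 to 775 mm from the base axis. Payload 14.6 kg.
Tool frame: the origin (TCP) lies between the finger pads; the fingertips stand 14 mm ahead of it and the grasp point (between the pads) lies 5 mm behind it (r.tip_reach is the distance from the TCP to the fingertips, in mm); z points along the fingers, y is the line along which they close (so a half turn about z gives the same grasp; the last joint's range is limited). The gripper opens to 85 mm and grips with 20 to 120 N. Pads are 22 mm wide; open, the fingers measure 114 mm over their backs; the gripper's body (76 mm by 85 mm) begins 54 mm behind the grasp point. The pads swing forward as they close: fully open they stand 13 mm farther back than shut.
Start: joints at [-1.362, 0.3, 1.521, -0, 1.321, -0.067], TCP at [149.767, -529.206, 245.281] pointing down, gripper open.
Joint ranges: [-3.03, 3.03], [-0.79, 2.21], [0.23, 2.52], [-1.04, 4.18], [0, 3.07], [-2.55, 2.55]. Speed limits (rad/s): [2.22, 2.22, 2.57, 3.14, 3.14, 3.14].

## Interface

Orientations are given as a unit quaternion [w, x, y, z].
In Python, from plant import r gives the robot as it stands.
- The arm moves only by the shell command python3 -m crank 'ROWS'. ROWS is a JSON list of rows, 1 to 8 of them, each of 7 numbers: a rotation vector rx, ry, rz in rad, then dx, dy, dz in mm, then the finger opening in mm; each row shifts and turns the commanded pose from where the row before left it, along the tool's axes as they then stand; what a row does not reach is not made up. A row lasts 1/10 s, in which the tool goes at most 50 mm and 0.15 rad, less where a joint would pass 70% of its speed; a pose out of reach is approached as far as the arm can. The fingers move at their own pace and stop on an object; the grip force is fixed at half the most. Time passes only in rows, so rows that do not move let the fingers close. It prints the time, the measured TCP pose, the force, the opening and the grip force at its end.
- r.state(): the state, without advancing time (a new reading comes with each control period).
- r.capture(name): name is "scene" or "top" or "wrist"; returns the picture (400x640x3 uint8, blue, green, red); there is no depth.
- r.camera_model(name): a dict with "K" (3x3 intrinsics, pixels), "rvec" (rotation vector, rad) and "tvec" (3), from world to camera coordinates, as OpenCV has them. Camera axes: x right, y down, z forward; pixel columns grow to the right and rows downward; lengths in mm; the calibration is good to about 2 mm. A picture is of the moment at which its call begins: read the wrist's pose just before it. camera_model takes no time and is no camera call; for the wrist camera it gives the pose at the moment of the call.
- r.finish_job(): hands the job in; it is judged then, once.
The state is a dict: "t": time; "joint_positions": joint angles; "joint_velocities": joint speeds; "tau": joint torques, N m; "eef_pos": TCP position; "tool_rot": TCP orientation; "ft_force": force on the tool from outside, world axes, zero at the start; "wrist_torque": the same for the moment, N m; "width": finger opening in mm; "finger_force": force on a finger pad.
Only numpy, scipy, OpenCV 4.12 (cv2) and the standard library are available. Lean on these libraries where they do the work, as an engineer would, in place of code of your own. Each camera call takes 0.05 s, during which the arm holds its last target. There are 200 camera calls.

## Working session

There is one attempt and no reset: what is moved stays moved. The work goes in short steps, Python scripts to look and compute and a shell command to move; the robot and the scene stay as the last step left them, time stands still between calls to the robot, and variables do not carry over. Pictures are saved under pics/ and viewed, at most 10 in all, crops included, and the job is handed in when it is done.

```bash
ls; mkdir -p pics
python3 - <<'E'
from plant import r
import cv2
for n in ("scene","top"):
    cv2.imwrite(f"pics/{n}0.png",r.capture(n)); m=r.camera_model(n); print(n,m)
print(r.state(), r.tip_reach)
E
```

```text
pics
scene {'K': array([[405.39865558,   0.        , 323.8653138 ],
       [  0.        , 405.39865558, 192.22279407],
       [  0.        ,   0.        ,   1.        ]]), 'rvec': array([ 1.25984202, -2.07733594,  1.06432792]), 'tvec': array([285.46318299, 336.1940416 , 919.16192941])}
top {'K': array([[519.41097955,   0.        , 322.74090381],
       [  0.        , 519.41097955, 195.28064213],
       [  0.        ,   0.        ,   1.        ]]), 'rvec': array([ 2.40094225, -1.49741507,  0.273177  ]), 'tvec': array([-181.48529294,  490.05156024, 1471.78793875])}
{'t': 0.1, 'joint_positions': array([-1.36162107e+00,  3.00441100e-01,  1.52151666e+00,  1.28111461e-05,
        1.32068878e+00, -6.65921681e-02]), 'joint_velocities': array([-0.00096502, -0.00252155, -0.00320499,  0.00158802,  0.00104887,
        0.00256077]), 'tau': array([ 2.91315855e-04, -5.44376814e+01, -3.62372053e+01, -1.31349293e-04,
        2.99334242e-03,  3.40478766e-05]), 'eef_pos': array([ 149.72143822, -529.03118487,  244.76500973]), 'tool_rot': array([-5.26047323e-04,  9.90509173e-01,  1.37445630e-01, -3.13451560e-05]), 'ft_force': array([-0.49417876,  0.44216022, -0.12391428]), 'wrist_torque': array([-0.01168101,  0.03170827, -0.00837047]), 'finger_force': 0.0, 'width': 85.43739833112181} 14.0
```

View pics/scene0.png

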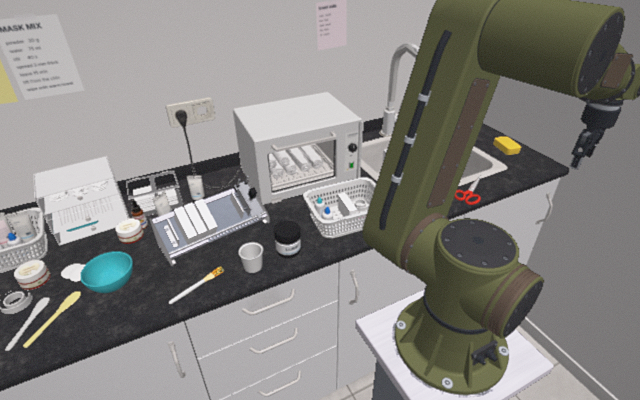

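View pics/top0.png

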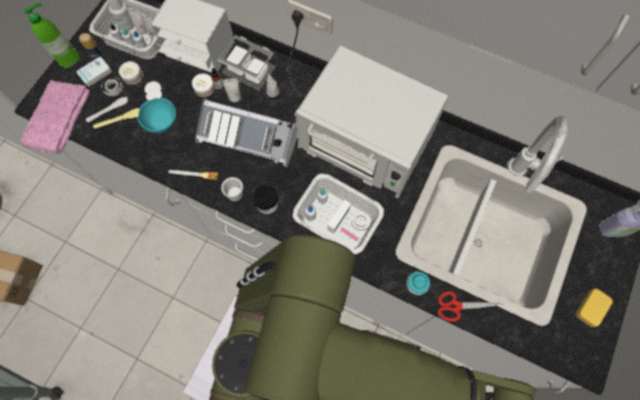

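The basket is at about (338,213) in the top view, with the carton near (340,215). The tray is at (245,132), the jar at (265,198) and the cup at (232,188). I'll enlarge both views.

Run:
```python
import cv2
a=cv2.imread("pics/top0.png")[95:255,190:395]; cv2.imwrite("pics/topc.png",cv2.resize(a,None,fx=3.7,fy=3.7,interpolation=3))
a=cv2.imread("pics/scene0.png")[165:260,145:385]; cv2.imwrite("pics/scenec.png",cv2.resize(a,None,fx=3.3,fy=3.3,interpolation=3))
```

```text
(no output)
```

View pics/topc.png

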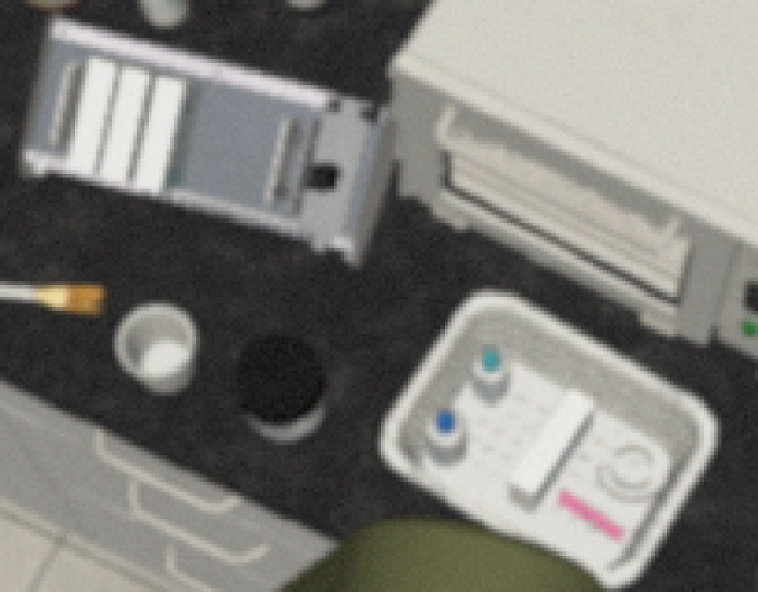

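View pics/scenec.png

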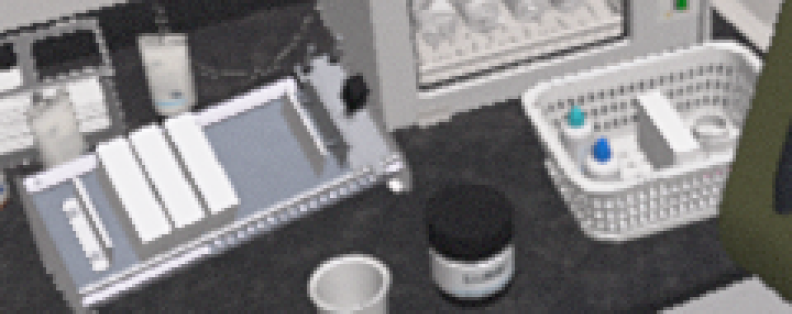

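The top crop shows the carton's top face running from (580,395) to (525,490), the knob at (322,177), and the last row carton's top corners at (155,74), (186,80), (163,193) and (135,188). In the scene crop, the carton's top runs from (652,93) to (687,160), the knob is at (354,92), and the row carton's top corners are (165,120), (187,113), (240,203) and (215,213).

```bash
cat > h.py <<'E'
import numpy as np, cv2
from scipy.spatial.transform import Rotation as R
from scipy.optimize import least_squares
def q(w): return R.from_quat([w[1],w[2],w[3],w[0]])
def P(m): return m["K"]@np.c_[cv2.Rodrigues(np.array(m["rvec"]))[0],np.array(m["tvec"])]
def tri(ms,uvs):
    A=[]
    for m,(u,v) in zip(ms,uvs):
        p=P(m); A+= [u*p[2]-p[0], v*p[2]-p[1]]
    X=np.linalg.svd(np.array(A))[2][-1]; X=X[:3]/X[3]
    e=[proj(m,X)-np.array(uv) for m,uv in zip(ms,uvs)]
    return X,np.abs(e).max()
def proj(m,X):
    X=np.atleast_2d(np.asarray(X,float)); h=np.c_[X,np.ones(len(X))]@P(m).T
    o=h[:,:2]/h[:,2:]; return o[0] if len(o)==1 else o
def onz(m,uv,z):
    Rm=cv2.Rodrigues(np.array(m["rvec"]))[0]; c=-Rm.T@m["tvec"]; d=Rm.T@np.linalg.inv(m["K"])@np.array([*uv,1])
    return c+d*(z-c[2])/d[2]
E
python3 - <<'E'
from h import *
from plant import r
np.set_printoptions(precision=1,suppress=True)
T,S=r.camera_model("top"),r.camera_model("scene")
t=lambda u,v:(u/3.7+190-.36,v/3.7+95-.36); s=lambda u,v:(u/3.3+145-.35,v/3.3+165-.35)
for n,a,b in [("c far",(580,395),(652,93)),("c near",(525,490),(687,160)),("knob",(322,177),(354,92)),
 ("r bl",(155,74),(165,120)),("r br",(186,80),(187,113)),("r fr",(163,193),(240,203)),("r fl",(135,188),(215,213)),("jar",(280,378),(470,208)),("bot1",(491,358),(576,117)),("bot2",(446,421),(601,150))]:
    print(n,*tri([T,S],[t(*a),s(*b)]))
E
```

```text
c far [539.2 -18.8  67. ] 1.0645899176230955
c near [452.8 -10.1  47.7] 0.28137691665523334
knob [602.6 249.7 116.9] 0.3360809230534869
r bl [618.  412.9 133.5] 1.003642543166876
r br [628.6 391.3 125.6] 0.3479980777721039
r fr [545.1 374.6  79.5] 0.27156765208508205
r fl [537.7 397.   82.8] 0.18842930431213745
jar [440.9 206.3  84.6] 0.18652376373682955
bot1 [537.1  61.8  67. ] 0.5445637697303596
bot2 [469.2  69.5  76.9] 0.14985409379244174
```

```bash
python3 -m crank '[[0,0,0,36.4,-30.8,0,50],[0,0,0,36.4,-30.8,0,50],[0,0,0,36.4,-30.8,0,50],[0,0,0,36.4,-30.8,0,50],[0,0,0,36.4,-30.8,0,50],[0,0,0,36.4,-30.8,0,50],[0,0,0,36.4,-30.8,0,50],[0,0,0,36.4,-30.8,0,50]]'
python3 -m crank '[[0,0,0,36.4,-30.8,0,50],[0,0,0,36.4,-30.8,0,50],[0,0,0,36.4,-30.8,0,50],[0,0,0,36.4,-30.8,0,50],[0,0,0,36.4,-30.8,0,50],[0,0,0.125,0,0,0,50],[0,0,0.125,0,0,0,50],[0,0,0.125,0,0,0,50]]'
python3 - <<'E'
from h import *
from plant import r
np.set_printoptions(precision=2,suppress=True)
st=r.state();m=r.camera_model("wrist")
Rt=q(st["tool_rot"]).as_matrix();Rc=cv2.Rodrigues(m["rvec"])[0];c=-Rc.T@m["tvec"]
print(st["eef_pos"],Rt,"cam in tool",Rt.T@(c-st["eef_pos"]),Rt.T@Rc.T,m["K"])
np.savez("w1.npz",**m);cv2.imwrite("pics/w1.png",r.capture("wrist"))
E
```

```text
t: 0.9
eef_pos: [363.4, -211.0, 245.3]
tool_rot: [0.0, 0.991, 0.137, 0.0]
ft_force: [0.2, -0.1, 1.5]
width: 49.8
finger_force: 0.0
t: 1.7
eef_pos: [496.0, -14.6, 244.8]
tool_rot: [-0.0, 0.999, -0.052, -0.0]
ft_force: [0.5, -0.1, 0.2]
width: 50.1
finger_force: 0.0
[496.   -14.63 244.83] [[ 0.99 -0.1  -0.  ]
 [-0.1  -0.99  0.  ]
 [-0.    0.   -1.  ]] cam in tool [  70.48   -0.85 -129.  ] [[ 0.   -0.96 -0.28]
 [ 1.    0.   -0.  ]
 [ 0.   -0.28  0.96]] [[302.9    0.   320.81]
 [  0.   302.9  199.33]
 [  0.     0.     1.  ]]
```

View pics/w1.png

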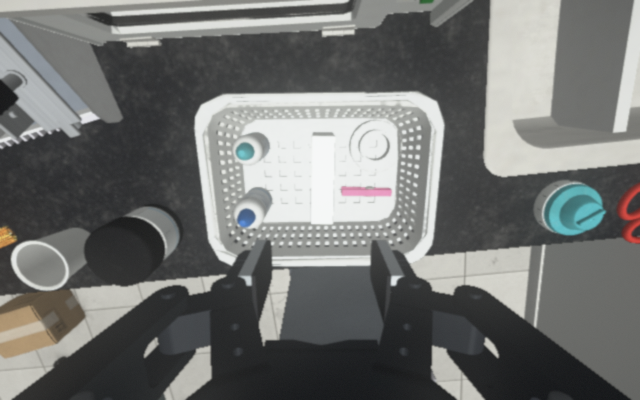

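The wrist view shows the carton's top face with corners at about (311,136), (334,136), (333,223) and (311,223). The bottles are at (245,152) and (245,217). The carton looks aligned with the tool.

Run:
```python
from h import *
from plant import r
np.set_printoptions(precision=1,suppress=True)
m=dict(np.load("w1.npz"));T,S=r.camera_model("top"),r.camera_model("scene")
t=lambda u,v:(u/3.7+190-.36,v/3.7+95-.36); s=lambda u,v:(u/3.3+145-.35,v/3.3+165-.35)
print(tri([m,T,S],[(322.7,136),t(580,395),s(652,93)]),tri([m,T,S],[(322,223),t(525,490),s(687,160)]))
for z in (60,64,68):
    c=[onz(m,uv,z) for uv in [(311,136),(334,136),(333,223),(311,223)]]
    f,n=(c[0]+c[1])/2,(c[2]+c[3])/2; d=f-n
    print(z,(f+n)/2,np.linalg.norm(d),np.arctan2(d[1],d[0]),np.linalg.norm(c[0]-c[1]))
st=r.state();print(q(st["tool_rot"]).as_matrix()[:,0])
```

```text
(array([540.7, -19.2,  65.3]), np.float64(2.191541874284894)) (array([450.1,  -9.7,  51.9]), np.float64(3.696574140041349))
60 [495.5 -15.1  60. ] 94.25195614127105 -0.10696317384180876 23.38813990921823
64 [496.4 -15.2  64. ] 93.05037899502877 -0.10696317384180899 23.089974698027202
68 [497.3 -15.3  68. ] 91.84880184878685 -0.10696317384180878 22.79180948683619
[ 1.  -0.1 -0. ]
```

```bash
python3 -m crank '[[0,0,0,0,0,45,56],[0,0,0,0,0,45,56],[0,0,0,0,0,45,56],[0,0,0,0,0,40,56],[0,0,0,0,0,27,56],[0,0,0,0,0,0,20],[0,0,0,0,0,0,15],[0,0,0,0,0,0,15]]'
python3 -m crank '[[0,0,0,0,0,0,15],[0,0,0,0,0,0,15],[0,0,0,0,0,0,15]]'
```

```text
t: 2.55
eef_pos: [496.9, -15.2, 45.0]
tool_rot: [0.0, 0.999, -0.049, 0.001]
ft_force: [0.6, 0.1, -0.1]
width: 23.3
finger_force: 60.1
t: 2.85
eef_pos: [496.6, -15.1, 44.3]
tool_rot: [0.0, 0.999, -0.049, 0.001]
ft_force: [-0.7, 0.1, 7.0]
width: 23.4
finger_force: 61.3
```

```bash
python3 -m crank '[[0,0,0,0,0,-20,15],[0,0,0,0,0,-45,15],[0,0,0,0,0,-45,15],[0,0,0,0,0,-45,15],[0,0,0,0,0,-45,15],[0,0,0,0,0,-45,15],[0,0,0,0,-30,0,15],[0,0,0,0,-48,0,15]]'
python3 -m crank '[[0,0,0,0,-48,0,15],[0,0,0,0,-48,0,15],[0,0,0,0,-48,0,15],[0,0,0,0,-48,0,15],[0,0,0,0,-48,0,15],[0,0,-0.135,0,0,0,15],[0,0,-0.135,0,0,0,15],[0,0,0,0,0,0,15]]'
python3 - <<'E'
from h import *
from plant import r
m=r.camera_model("wrist");np.savez("w2.npz",**m);cv2.imwrite("pics/w2.png",r.capture("wrist"));print(r.state()["eef_pos"])
E
```

```text
t: 3.65
eef_pos: [504.0, 62.0, 290.1]
tool_rot: [-0.0, 0.999, -0.051, 0.002]
ft_force: [0.9, 0.1, -1.7]
width: 23.4
finger_force: 60.4
t: 4.45
eef_pos: [527.3, 301.7, 288.3]
tool_rot: [0.0, 0.996, 0.087, -0.0]
ft_force: [-0.5, -0.4, 0.2]
width: 23.1
finger_force: 60.3
[527.42233026 301.34785447 288.40650582]
```

View pics/w2.png

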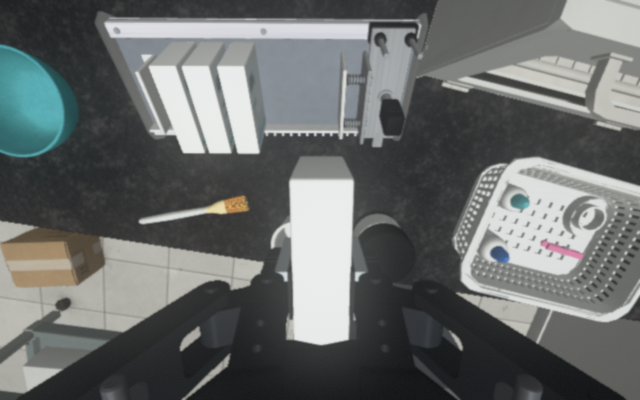

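The wrist view shows the deck at u 100–430 and v 15–150, with the notches along v≈132, the knob at (391,115) and row carton C at u 220–265. The carton held in the gripper is straight. I'll enlarge the tray.

Run:
```python
import cv2
a=cv2.imread("pics/w2.png")[10:165,180:430]; cv2.imwrite("pics/w2c.png",cv2.resize(a,None,fx=3.2,fy=3.2,interpolation=3))
```

```text
(no output)
```

View pics/w2c.png

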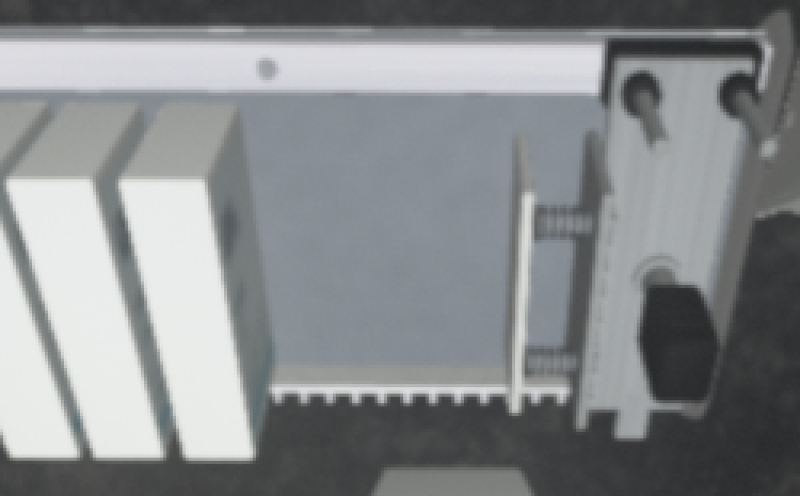

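```bash
cat > fit.py <<'E'
from h import *
from plant import r
np.set_printoptions(precision=3,suppress=True)
W=dict(np.load("w2.npz"));T,S=r.camera_model("top"),r.camera_model("scene")
w=lambda u,v:np.array((u/3.2+180-.35,v/3.2+10-.35))
t=lambda u,v:np.array((u/3.7+190-.36,v/3.7+95-.36)); s=lambda u,v:np.array((u/3.3+145-.35,v/3.3+165-.35))
def DR(yaw): return (R.from_euler('z',yaw)*R.from_euler('y',-np.pi/6)).as_matrix()
# x,y(None->row offset),z
A=[]
for dx,dy,wp,tp,sp in [(99.5,12,(119,178),(155,74),(165,120)),(99.5,-12,(206,178),(186,80),(187,113)),(4.5,-12,(255,460),(163,193),(240,203)),(4.5,12,(183,460),(135,188),(215,213))]:
    A+=[(W,w(*wp),dx,dy,60,1,1),(T,t(*tp),dx,dy,60,1,.5),(S,s(*sp),dx,dy,60,1,.5)]
A+=[(W,w(681,373),54,-131,84,0,1),(T,t(322,177),54,-131,75,0,.5),(S,s(354,92),54,-131,68,0,.5)]
def res(p,full=False):
    D=DR(p[3]);o=p[:3];out=[]
    for m,uv,x,y,z,row,wt in A:
        out.append(wt*(proj(m,o+D@[x,y+(p[4] if row else 0),z])-uv))
    for u,y in [(548,-101),(419,-51),(290,-1)]:
        out.append(np.array([(proj(W,o+D@[-3,y,5])-w(u,397))[0],0]))
    for u in (300,590):
        h=o+D@[104,-30 if u==300 else -115,0]; out.append(np.array([0,(proj(W,h)-w(u,95))[1]]))
    return np.array(out) if full else np.ravel(out)
f=least_squares(res,[530,380,10,.17,17],x_scale=[1,1,1,.01,1],loss='soft_l1')
if __name__=="__main__":
    print(f.x);print(res(f.x,True))
    np.save("deck.npy",f.x)
    D=DR(f.x[3]);print("knob",f.x[:3]+D@[54,-131,66])
    st=r.state();Rt=q(st["tool_rot"]).as_matrix();Rg=np.c_[D[:,0],-D[:,1],-D[:,2]]
    # grasp/TCP target at lane: carton mid + 15 up; TCP 5 below
    print("rotvec",R.from_matrix(Rt.T@Rg).as_rotvec())
    # held carton in wrist view
    print(st["eef_pos"],f.x[:3]+D@[52,-40,90])
E
python3 fit.py
```

```text
[568.304 374.666  27.58    0.164  16.066]
[[-0.154  0.572]
 [ 0.546  0.545]
 [-0.16   0.207]
 [ 0.011  0.872]
 [ 0.014  0.725]
 [ 0.537 -0.263]
 [-0.331 -0.36 ]
 [-0.246  0.343]
 [-0.012 -0.061]
 [ 0.42  -0.583]
 [-0.077  0.017]
 [-0.272  0.135]
 [ 0.307  1.506]
 [ 0.126  0.572]
 [ 0.254  0.321]
 [-0.428  0.   ]
 [-0.155  0.   ]
 [ 0.092  0.   ]
 [ 0.    -2.177]
 [ 0.    -1.228]]
knob [603.306 247.68  111.738]
rotvec [-0.001  0.524  0.004]
[527.422 301.348 288.407] [574.878 335.21  131.523]
```

Run:
```python
from h import *
from plant import r
np.set_printoptions(precision=1,suppress=True)
im=cv2.imread("pics/w2.png")[140:200,280:365]; g=cv2.cvtColor(im,6)
print("col322",[(140+i,int(v)) for i,v in enumerate(g[:,42])][10:55]); print("row177",g[37,:].tolist())
m=dict(np.load("w2.npz"));st=r.state();Rt=q(st["tool_rot"]).as_matrix()
def f(p): return (proj(m,st["eef_pos"]+Rt@p))
for p in [(47.5,-12,-20),(47.5,12,-20),(47.5,-12,40),(47.5,12,40),(49.5,0,-20),(47.5,0,-18)]: print(p,f(np.array(p,float)))
```

```text
col322 [(150, 68), (151, 67), (152, 65), (153, 66), (154, 71), (155, 82), (156, 102), (157, 119), (158, 124), (159, 126), (160, 127), (161, 127), (162, 127), (163, 128), (164, 128), (165, 130), (166, 130), (167, 131), (168, 131), (169, 132), (170, 132), (171, 133), (172, 134), (173, 134), (174, 135), (175, 135), (176, 136), (177, 143), (178, 162), (179, 187), (180, 217), (181, 230), (182, 233), (183, 235), (184, 235), (185, 235), (186, 235), (187, 235), (188, 235), (189, 235), (190, 235), (191, 235), (192, 235), (193, 235), (194, 235)]
row177 [66, 66, 66, 67, 68, 68, 68, 68, 69, 80, 107, 129, 139, 140, 141, 140, 141, 141, 141, 141, 141, 142, 141, 141, 141, 141, 141, 141, 141, 142, 143, 143, 143, 143, 144, 144, 143, 143, 143, 143, 143, 143, 143, 143, 143, 144, 143, 144, 144, 144, 144, 143, 144, 143, 144, 143, 143, 143, 142, 143, 143, 143, 143, 143, 144, 143, 144, 143, 143, 143, 142, 137, 118, 90, 71, 69, 65, 64, 64, 65, 65, 64, 65, 64, 63]
(47.5, -12, -20) [292.  177.5]
(47.5, 12, -20) [357.4 177.9]
(47.5, -12, 40) [301.9 155. ]
(47.5, 12, 40) [345.  155.3]
(49.5, 0, -20) [324.8 172.3]
(47.5, 0, -18) [324.6 176.5]
```

```bash
python3 -m crank '[[0,0.131,0,0,0,0,15],[0,0.131,0,0,0,0,15],[0,0.131,0,0,0,0,15],[0,0.131,0.004,0,0,0,15],[0,0,0,0,0,0,15]]'
cat > d.py <<'E'
import sys
from h import *
from plant import r
from fit import DR
np.set_printoptions(precision=4,suppress=True)
p=np.load("deck.npy");D=DR(p[3]);st=r.state();Rt=q(st["tool_rot"]).as_matrix();Rg=np.c_[D[:,0],-D[:,1],-D[:,2]]
print("TCP in deck",D.T@(st["eef_pos"]-p[:3]),"rotvec",R.from_matrix(Rt.T@Rg).as_rotvec(),"F deck",D.T@st["ft_force"],"t",st["t"],"w",st["width"])
if len(sys.argv)>3: print("move tool",Rt.T@(p[:3]+D@np.array([float(a) for a in sys.argv[1:4]])-st["eef_pos"]))
E
python3 d.py 53.5 -40 110
```

```text
t: 5.0
eef_pos: [526.1, 300.9, 287.9]
tool_rot: [-0.023, 0.962, 0.079, 0.259]
ft_force: [-0.2, 0.1, -0.1]
width: 23.5
finger_force: 60.3
TCP in deck [ 83.6483 -65.8862 252.3375] rotvec [-0.0031 -0.0018 -0.0015] F deck [-0.1585  0.1491  0.0039] t 5.0 w 23.53955817749486
move tool [-30.4406 -25.3942 142.3639]
```

```bash
python3 -m crank '[[-0.003,-0.002,0,-10,-8.5,35,15],[0,0,0,-10,-8.5,36,15],[0,0,0,-10.5,-8.5,36,15],[0,0,0,0,0,36,15],[0,0,0,0,0,0,15],[0,0,0,0,0,0,15]]'; python3 d.py 53.5 -40 60
```

```text
t: 5.6
eef_pos: [568.2, 333.5, 149.4]
tool_rot: [-0.021, 0.963, 0.079, 0.256]
ft_force: [0.4, -0.4, 0.2]
width: 23.4
finger_force: 60.3
TCP in deck [ 54.9397 -40.5612 108.9047] rotvec [ 0.0013  0.0038 -0.0009] F deck [ 0.3676 -0.4344 -0.0307] t 5.6 w 23.445328028104427
move tool [-1.2556 -0.6235 48.909 ]
```

```bash
python3 -m crank '[[0,0.003,0,-1.2,-0.6,20,15],[0,0,0,0,0,20,15],[0,0,0,0,0,10,15],[0,0,0,0,0,0,15],[0,0,0,0,0,0,15]]'; python3 d.py 53.5 -40 41
```

```text
t: 6.1
eef_pos: [591.4, 338.5, 106.8]
tool_rot: [-0.021, 0.962, 0.08, 0.259]
ft_force: [-0.8, 0.1, -0.3]
width: 23.5
finger_force: 60.3
TCP in deck [ 54.208  -39.4403  60.1406] rotvec [-0.0002 -0.0025  0.0009] F deck [-0.8033  0.2331  0.1138] t 6.1 w 23.48120547461972
move tool [-0.7573  0.5635 19.1386]
```

```bash
python3 -m crank '[[0,0,0,-0.5,0.3,6,15],[0,0,0,0,0,6,15],[0,0,0,0,0,4,15],[0,0,0,0,0,0,15],[0,0,0,0,0,0,15]]'; python3 d.py 53.5 -40 41
python3 - <<'E'
import cv2
from plant import r
a=r.capture("wrist");cv2.imwrite("pics/w3.png",a)
E
```

```text
t: 6.6
eef_pos: [598.9, 339.4, 91.2]
tool_rot: [-0.021, 0.962, 0.08, 0.259]
ft_force: [2.4, -0.6, -0.2]
width: 23.5
finger_force: 60.3
TCP in deck [ 52.9706 -39.804   42.9027] rotvec [-0.0001 -0.0017  0.0016] F deck [ 1.836  -0.9605 -1.2976] t 6.6 w 23.51833756890872
move tool [0.5259 0.197  1.9036]
```

View pics/w3.png

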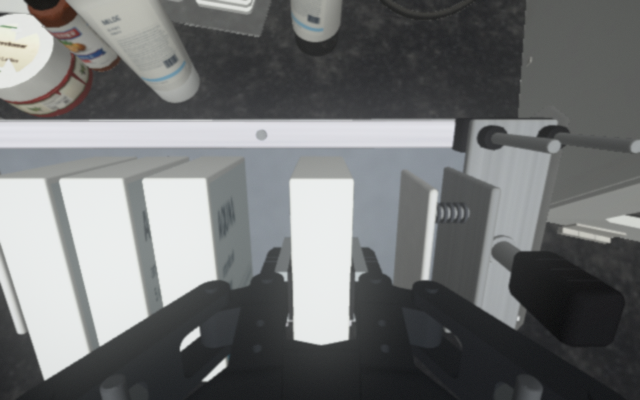

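The held carton's back top edge (v≈179) lines up with row carton C's, and it sits between the row (u 250) and the pad (u 400) with room on both sides. It is nearly down, so I'll lower it until it touches.

```bash
python3 -m crank '[[0,0,0,0.3,0,1.5,15],[0,0,0,0,0,1,15],[0,0,0,0,0,0,15],[0,0,0,0,0,0,15]]'; python3 d.py 53.5 -40 40
```

```text
t: 7.05
eef_pos: [599.4, 339.6, 90.6]
tool_rot: [-0.021, 0.963, 0.08, 0.258]
ft_force: [-24.6, -9.0, 23.7]
width: 23.5
finger_force: 65.0
TCP in deck [ 53.1449 -39.7288  42.1347] rotvec [ 0.0007 -0.0009  0.0016] F deck [-10.3966  -4.8758  33.4169] t 7.05 w 23.497499508212204
move tool [0.3528 0.2703 2.1352]
```

```bash
python3 -m crank '[[0,0,0,0,0,-1.5,15],[0,0,0,0,0,0,30],[0,0,0,0,0,0,38],[0,0,0,0,0,0,38],[0,0,0,0,0,0,38]]'; python3 d.py 53.5 -40 40
```

```text
t: 7.55
eef_pos: [599.5, 339.4, 90.2]
tool_rot: [-0.021, 0.962, 0.08, 0.258]
ft_force: [0.4, -0.2, 0.2]
width: 38.2
finger_force: 0.0
TCP in deck [ 52.9445 -39.8828  41.7089] rotvec [ 0.0001 -0.0011  0.0016] F deck [ 0.397  -0.2246 -0.0534] t 7.55 w 38.15301400543171
move tool [0.5535 0.1179 1.7095]
```

```bash
python3 -m crank '[[0,0,0,0,0,-20,38],[0,0,0,0,0,-40,38],[0,0,0,0,0,-40,38],[0,0,0,0,30,0,50],[0,0,0,0,40,0,50],[0,0,0,0,21,0,50],[0,0,0,0,0,0,50]]'; python3 d.py 54 -131 140; python3 -c "
from plant import r;print(r.state()['joint_positions'])"
```

```text
t: 8.25
eef_pos: [565.5, 239.3, 177.2]
tool_rot: [-0.021, 0.963, 0.079, 0.259]
ft_force: [0.5, 0.2, 0.6]
width: 49.9
finger_force: 0.0
TCP in deck [  53.2343 -133.0947  141.9975] rotvec [ 0.0014 -0.0014 -0.0006] F deck [0.7438 0.1163 0.2817] t 8.25 w 49.92818421510611
move tool [ 0.7615 -2.098   1.9956]
[ 0.38189532  0.30411053  1.76297972 -0.20470016  0.56956665  1.93358455]
```

```bash
python3 -m crank '[[0,0,-0.143,0.7,-2,0,60],[0,0,-0.143,0,0,0,60],[0,0,-0.143,0,0,0,60],[0,0,-0.143,0,0,0,60],[0,0,-0.143,0,0,0,60],[0,0,-0.143,0,0,0,60],[0,0,-0.143,0,0,0,60],[0,0,-0.143,0,0,0,60]]' | head -1
python3 -m crank '[[0,0,-0.143,0,0,0,60],[0,0,-0.143,0,0,0,60],[0,0,-0.141,0,0,0,60],[0,0,0,0,0,0,60],[0,0,0,0,0,0,60]]'; python3 d.py 54 -131 140
python3 - <<'E'
from h import *
from plant import r
m=r.camera_model("wrist");np.savez("w4.npz",**m);cv2.imwrite("pics/w4.png",r.capture("wrist"))
p=np.load("deck.npy")
from fit import DR
D=DR(p[3]);print([proj(m,p[:3]+D@v).round(1) for v in ([54,-131,84],[43,-131,84],[65,-131,84])])
E
```

```text
t: 9.05
t: 9.55
eef_pos: [565.2, 244.1, 177.3]
tool_rot: [0.168, 0.625, 0.736, 0.198]
ft_force: [0.6, 0.3, -0.5]
width: 60.0
finger_force: 0.0
TCP in deck [  53.7271 -128.3363  141.8441] rotvec [ 0.0008 -0.0012  1.5688] F deck [ 0.3221  0.194  -0.7949] t 9.55 w 60.01925792222641
move tool [-2.6635  0.2759  1.8439]
[array([320.5, 228.8]), array([303.8, 228.8]), array([337.1, 228.7])]
```

View pics/w4.png

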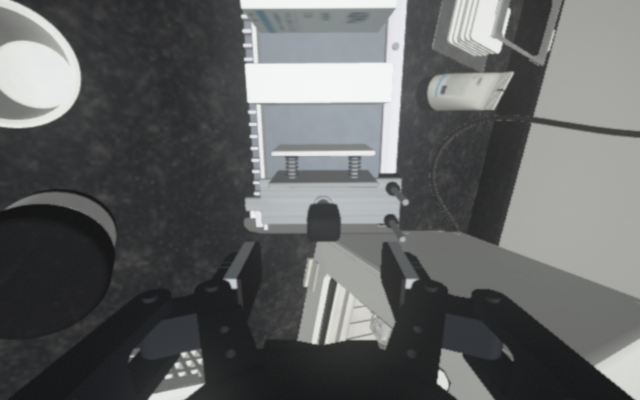

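The new carton stands upright and square. The knob top is at about (323,225), against a predicted (320.5,228.8), so I'll descend over it.

```bash
python3 -m crank '[[0,0,0,-2.7,1,30,60],[0,0,0,0,0,30,60],[0,0,0,0,0,19,60],[0,0,0,0,0,0,60],[0,0,0,0,0,0,60]]'; python3 d.py 55 -131 61
```

```text
t: 10.1
eef_pos: [605.5, 247.7, 109.8]
tool_rot: [0.168, 0.624, 0.737, 0.198]
ft_force: [-0.3, -0.7, 1.1]
width: 60.0
finger_force: 0.0
TCP in deck [  54.9042 -131.385    63.2156] rotvec [ 0.0009 -0.0009  1.5711] F deck [ 0.1856 -0.5904  1.2116] t 10.1 w 59.97528221221863
move tool [0.385  0.0933 2.2157]
```

```bash
python3 -m crank '[[0,0,0,0,0,0,40],[0,0,0,0,0,0,30],[0,0,0,0,0,0,24],[0,0,0,0,0,0,15],[0,0,0,0,0,0,15]]'; python3 d.py 55 -131 61
```

```text
t: 10.6
eef_pos: [605.9, 247.8, 110.6]
tool_rot: [0.168, 0.624, 0.737, 0.198]
ft_force: [-3.4, -0.4, 8.0]
width: 21.5
finger_force: 58.8
TCP in deck [  55.6198 -131.3455   63.7396] rotvec [ 0.002  -0.0024  1.5725] F deck [1.0487 0.2067 8.677 ] t 10.6 w 21.503738723195042
move tool [ 0.3457 -0.6269  2.738 ]
```

```bash
python3 -m crank '[[0,0,0,0,0,-4,15],[0,0,0,0,0,-4,15],[0,0,0,0,0,-4,15],[0,0,0,0,0,0,15],[0,0,0,0,0,0,15]]'; python3 d.py 55 -131 61; python3 -m crank '[[0,0,0,2,0,0,15],[0,0,0,4,0,0,15],[0,0,0,4,0,0,15],[0,0,0,4,0,0,15],[0,0,0,4,0,0,15],[0,0,0,4,0,0,15],[0,0,0,4,0,0,15],[0,0,0,4,0,0,15]]'|head -1; python3 d.py
```

```text
t: 11.1
eef_pos: [600.2, 246.7, 120.3]
tool_rot: [0.168, 0.624, 0.737, 0.198]
ft_force: [9.2, 3.1, -5.5]
width: 21.0
finger_force: 59.3
TCP in deck [  55.4421 -131.499    75.0093] rotvec [ 0.0019 -0.0025  1.5725] F deck [ 5.5733  1.5148 -9.6004] t 11.1 w 21.047850095564506
move tool [ 0.4952 -0.4805 14.0082]
t: 11.9
TCP in deck [  55.3675 -101.5588   74.8706] rotvec [ 0.002  -0.0021  1.5724] F deck [ 5.7794 -0.7537 -9.4671] t 11.9 w 21.13328353437361
```

```bash
python3 -m crank '[[0,0,0,4,-0.5,0,15],[0,0,0,4,0,0,15],[0,0,0,4,0,0,15],[0,0,0,4,0,0,15],[0,0,0,4,0,0,15],[0,0,0,4,0,0,15],[0,0,0,4,0,0,15],[0,0,0,2,0,0,15]]'|head -1; python3 d.py;  python3 -m crank '[[0,0,0,2,0,0,15],[0,0,0,2,0,0,15],[0,0,0,2,0,0,15],[0,0,0,2,0,0,15]]'|head -1; python3 d.py; python3 -m crank '[[0,0,0,2,0,0,15],[0,0,0,2,0,0,15]]'|head -1; python3 d.py
```

```text
t: 12.7
TCP in deck [ 55.1978 -71.4548  74.9945] rotvec [ 0.0024 -0.0029  1.5725] F deck [ 8.6244 -1.5116 -9.6963] t 12.7 w 21.1255718858854
t: 13.1
TCP in deck [ 55.2065 -63.7263  74.9808] rotvec [ 0.0025 -0.0027  1.5723] F deck [ 8.0167 -1.4639 -9.7557] t 13.1 w 21.269827350510614
t: 13.3
TCP in deck [ 55.2011 -59.7568  74.976 ] rotvec [ 0.0025 -0.0027  1.5724] F deck [ 7.9227 -1.9742 -9.6457] t 13.3 w 21.19230763974651
```

```bash
for i in 1; do python3 -m crank '[[0,0,0,2,1.2,0,15],[0,0,0,2,0,0,15]]'|head -1; python3 d.py; python3 -m crank '[[0,0,0,2,0,0,15],[0,0,0,1,0,0,15]]'|head -1; python3 d.py; python3 -m crank '[[0,0,0,2,0,0,15],[0,0,0,1,0,0,15]]'|head -1; python3 d.py; python3 -m crank '[[0,0,0,2,0,0,15],[0,0,0,1,0,0,15]]'|head -1; python3 d.py;done
```

```text
t: 13.5
TCP in deck [ 55.2869 -55.9265  74.5266] rotvec [ 0.0012 -0.0003  1.5724] F deck [ 3.1707 -2.4854 -8.6927] t 13.5 w 21.014103570682167
t: 13.7
TCP in deck [ 55.2701 -52.8856  74.5306] rotvec [ 0.0012 -0.0004  1.5725] F deck [ 3.3066 -1.3491 -9.7863] t 13.7 w 21.183418814959094
t: 13.9
TCP in deck [ 55.2441 -49.9074  74.529 ] rotvec [ 0.0012 -0.0003  1.5725] F deck [ 2.7382 -2.0974 -8.9139] t 13.9 w 21.245914236176407
t: 14.1
TCP in deck [ 55.2515 -46.905   74.5299] rotvec [ 0.0012 -0.0003  1.5725] F deck [ 3.1268 -2.7114 -9.5665] t 14.1 w 21.248288891701954
```

```bash
python3 -m crank '[[0,0,0,2,0,0,15],[0,0,0,0,0,0,15]]'|head -1; python3 d.py; python3 -m crank '[[0,0,0,2,0,0,15],[0,0,0,0,0,0,15]]'|head -1; python3 d.py; python3 -m crank '[[0,0,0,2,0,0,15],[0,0,0,0,0,0,15]]'|head -1; python3 d.py
```

```text
t: 14.3
TCP in deck [ 55.2557 -44.7342  74.5174] rotvec [ 0.0011 -0.0006  1.5726] F deck [ 2.6133  0.5156 -8.7264] t 14.3 w 21.744170048842417
t: 14.5
TCP in deck [ 55.2406 -42.7506  74.516 ] rotvec [ 0.0011 -0.0006  1.5725] F deck [  3.3761   0.6938 -10.0775] t 14.5 w 21.153585882800396
t: 14.7
TCP in deck [ 55.2332 -40.7652  74.524 ] rotvec [ 0.0011 -0.0005  1.5725] F deck [  2.8121   1.3596 -10.1597] t 14.7 w 21.365925483169008
```

```bash
python3 -m crank '[[0,0,0,1.5,0,0,15],[0,0,0,1.5,0,0,15]]'|head -1; python3 d.py; python3 -m crank '[[0,0,0,1.5,0,0,15]]'|head -1; python3 d.py; python3 -m crank '[[0,0,0,1.5,0,0,15]]'|head -1; python3 d.py;python3 -m crank '[[0,0,0,1.5,0,0,15]]'|head -1; python3 d.py
```

```text
t: 14.9
TCP in deck [ 55.2567 -38.0086  74.5159] rotvec [ 0.0013 -0.0003  1.5724] F deck [ 4.2458 -1.3654 -8.8365] t 14.9 w 21.66633251617217
t: 15.0
TCP in deck [ 55.2377 -36.4781  74.5136] rotvec [ 0.0013 -0.0002  1.5725] F deck [ 2.5971 -3.5486 -8.8704] t 15.0 w 21.138269918561235
t: 15.1
TCP in deck [ 55.2189 -35.0757  74.5085] rotvec [ 0.0013 -0.      1.5725] F deck [ 2.7662 -4.1882 -8.0061] t 15.1 w 21.091593725835075
t: 15.2
TCP in deck [ 55.2402 -33.6706  74.5061] rotvec [0.0014 0.0001 1.5725] F deck [ 3.3439 -4.4691 -8.3306] t 15.2 w 21.195016520097546
```

```bash
python3 -m crank '[[0,0,0,1.5,0,0,15]]'|head -1; python3 d.py; python3 -m crank '[[0,0,0,0.8,0,0,15],[0,0,0,0,0,0,15]]'|head -1; python3 d.py
python3 - <<'E'
import cv2
from plant import r
a=r.capture("top")[100:155,190:305];b=r.capture("wrist")
w=cv2.resize(b[0:260,160:480],None,fx=1.25,fy=1.25,interpolation=3)
t=cv2.resize(a,None,fx=3.4,fy=3.4,interpolation=3)
import numpy as np
o=np.zeros((max(w.shape[0],t.shape[0]),w.shape[1]+t.shape[1],3),'uint8');o[:w.shape[0],:w.shape[1]]=w;o[:t.shape[0],w.shape[1]:]=t
print(o.shape);cv2.imwrite("pics/fin.png",o)
E
```

```text
t: 15.3
TCP in deck [ 55.2298 -32.2409  74.5007] rotvec [0.0014 0.0002 1.5724] F deck [ 2.4338 -4.9306 -8.5826] t 15.3 w 21.306368499109862
t: 15.5
TCP in deck [ 55.1834 -31.3811  74.4754] rotvec [0.0013 0.0002 1.5725] F deck [ 3.393  -2.5327 -8.5774] t 15.5 w 21.102464986647227
(325, 791, 3)
```

View pics/fin.png

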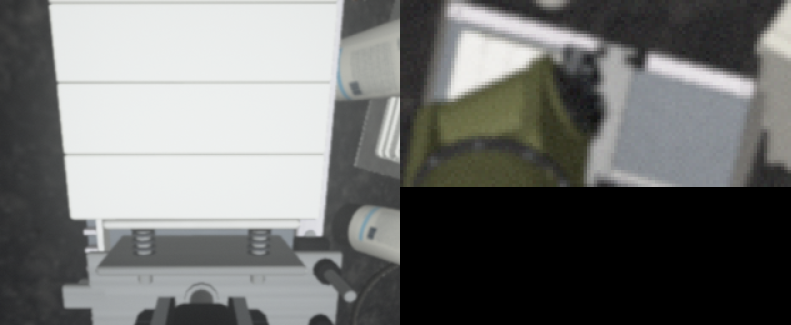

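The cartons are closed up and square: seams at v 82 and 153, the pad touching the last carton at v≈220, and its springs partly compressed. The force jump puts row contact at about 94.5 mm of travel, so the notch at 100 mm gives 5–6 mm of pad travel. I'll lower it there.

```bash
python3 -m crank '[[0,0,0,0,0,3,15],[0,0,0,0,0,3,15],[0,0,0,0,0,3,15],[0,0,0,0,0,0,15]]'|head -1; python3 d.py; python3 -m crank '[[0,0,0,0,0,2,15],[0,0,0,0,0,0,15],[0,0,0,0,0,0,15]]'|head -1; python3 d.py
```

```text
t: 16.0
TCP in deck [ 55.1897 -31.4403  65.1985] rotvec [0.0013 0.0002 1.5724] F deck [ 4.0252 -3.3128 -9.9185] t 16.0 w 21.310554714383205
t: 16.3
TCP in deck [ 55.3096 -31.2296  64.0136] rotvec [ 0.0013 -0.      1.5724] F deck [-0.5729 -4.128   2.3326] t 16.3 w 21.188869807624236
```

```bash
python3 -m crank '[[0,0,0,0,0,0.5,15],[0,0,0,0,0,0,30],[0,0,0,0,0,0,50],[0,0,0,0,0,0,50],[0,0,0,0,0,0,50]]'|head -1; python3 d.py; python3 -m crank '[[0,0,0,0,0,-15,50],[0,0,0,0,0,-40,50],[0,0,0,0,0,-40,50],[0,0,0,0,0,-40,50],[0,0,0,0,0,0,50]]'|head -1
python3 - <<'E'
from h import *
from plant import r
from fit import DR
p=np.load("deck.npy");D=DR(p[3]);m=r.camera_model("wrist");im=r.capture("wrist");cv2.imwrite("pics/w5.png",im)
b=lambda v:proj(m,p[:3]+D@v)
for l in (0,6,11.5): print(l,[b(np.array([x,-31+dy,84+l])).round() for x,dy in((43,9),(65,9),(65,-9),(43,-9))])
k=[b(np.array([54,-31,84.])),]
u,v=k[0].round().astype(int);print(u,v)
g=cv2.cvtColor(im,6)
c=im[max(v-150,0):v+50,u-130:u+130];cv2.imwrite("pics/w5c.png",cv2.resize(c,None,fx=3,fy=3,interpolation=3))
E
```

```text
t: 16.8
TCP in deck [ 55.3778 -30.6028  63.4094] rotvec [ 0.001  -0.0012  1.5727] F deck [ 0.2409 -0.8561 -0.4844] t 16.8 w 49.7243599275865
t: 17.3
0 [array([302., 191.]), array([328., 191.]), array([327., 211.]), array([302., 211.])]
6 [array([301., 192.]), array([328., 192.]), array([328., 213.]), array([302., 213.])]
11.5 [array([301., 194.]), array([328., 194.]), array([328., 215.]), array([301., 215.])]
315 201
```

View pics/w5c.png

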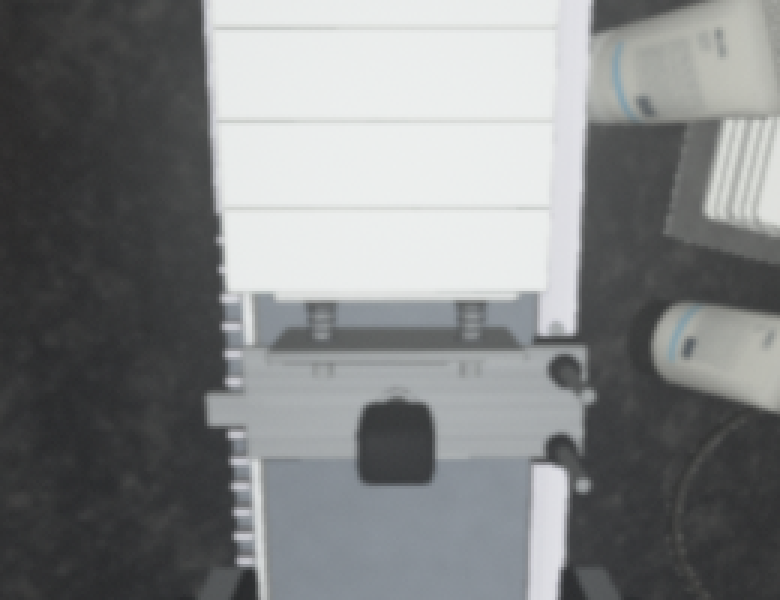

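Run:
```python
from h import *
from plant import r
from fit import DR
p=np.load("deck.npy");D=DR(p[3]);m=r.camera_model("wrist")
f=lambda v:((proj(m,p[:3]+D@np.array(v,float))-[185,51])*3).round()
for y in (-81,-71,-51,-41,-31,-21,29): print(y,f([-3,y,5]),f([-3,y,12]))
for z in (12,20,28): print(z,f([-10,-31,z]))
print("knob",f([54,-31,84]),f([65,-40,84]),f([65,-40,90]),f([65,-22,84]), "plate top edge left", f([54,-5,56]))
g=cv2.cvtColor(cv2.imread("pics/w5.png"),6)
print("strip col",g[120:255,185+79].tolist())
a=g[185:222,300:330].min(1);print("knob rows from 185",g[175:222,316].tolist())
```

```text
-81 [246. 518.] [243. 525.]
-71 [245. 493.] [242. 499.]
-51 [242. 442.] [239. 447.]
-41 [241. 416.] [238. 421.]
-31 [240. 389.] [236. 394.]
-21 [238. 362.] [235. 366.]
29 [231. 220.] [228. 221.]
12 [217. 394.]
20 [212. 399.]
28 [208. 404.]
knob [394. 450.] [433. 481.] [434. 487.] [433. 419.] plate top edge left [395. 342.]
strip col [212, 226, 233, 235, 235, 235, 235, 234, 235, 235, 234, 234, 235, 234, 235, 234, 235, 235, 235, 234, 234, 235, 234, 234, 235, 234, 233, 225, 201, 188, 196, 181, 155, 148, 145, 143, 139, 132, 151, 191, 190, 159, 143, 142, 140, 137, 129, 150, 194, 197, 167, 147, 142, 140, 137, 131, 147, 186, 195, 172, 139, 125, 141, 157, 164, 164, 163, 164, 165, 166, 168, 164, 146, 117, 145, 196, 194, 149, 134, 135, 133, 123, 119, 153, 198, 195, 152, 134, 131, 125, 116, 140, 186, 196, 163, 131, 122, 117, 108, 112, 150, 194, 186, 140, 118, 112, 101, 102, 143, 194, 188, 133, 102, 93, 87, 90, 118, 159, 161, 116, 85, 86, 81, 75, 67, 61, 53, 48, 47, 45, 42, 42, 44, 43, 44]
knob rows from 185 [170, 170, 172, 171, 164, 150, 155, 152, 122, 92, 70, 61, 61, 60, 60, 60, 59, 58, 59, 61, 63, 67, 66, 66, 67, 65, 66, 64, 65, 65, 63, 63, 62, 63, 63, 59, 64, 95, 133, 144, 143, 143, 143, 142, 142, 143, 143]
```

Run:
```python
from h import *
from plant import r
from fit import DR
p=np.load("deck.npy");D=DR(p[3]);W=dict(np.load("w2.npz"));m=r.camera_model("wrist");W4=dict(np.load("w4.npz"))
for z in (12,20,28,36):
  print(z,((proj(W,p[:3]+D@[-12.,-131,z])-[180,10])*3.2).round(),"w4",proj(W4,p[:3]+D@[-12.,-131,z]).round(1),"now",proj(m,p[:3]+D@[-12.,-31,z]).round(1))
print(proj(W4,p[:3]+D@[65,-140,84]),proj(m,p[:3]+D@[65,-40,84]),proj(m,p[:3]+D@[65,-40,90]))
g4=cv2.cvtColor(cv2.imread("pics/w4.png"),6);g=cv2.cvtColor(cv2.imread("pics/w5.png"),6)
for c in (246,248,250,252): print("w4 col",c,g4[185:240,c].tolist())
for c in (256,258,260): print("w5 col",c,g[170:205,c].tolist())
print("w4 knob col",g4[185:255,323].tolist())
```

```text
12 [621. 420.] w4 [246.1 198.9] now [255.4 182.2]
20 [624. 432.] w4 [243.9 201.4] now [253.9 183.9]
28 [626. 444.] w4 [241.6 204.2] now [252.2 185.7]
36 [629. 457.] w4 [239.2 207. ] now [250.5 187.6]
[336.941 241.297] [329.263 211.222] [329.501 213.471]
w4 col 246 [61, 59, 60, 60, 62, 63, 62, 62, 62, 63, 62, 75, 107, 142, 161, 168, 169, 167, 168, 172, 175, 171, 165, 161, 152, 130, 89, 64, 62, 61, 61, 63, 81, 106, 117, 121, 120, 121, 120, 120, 119, 114, 103, 84, 66, 58, 55, 54, 56, 58, 59, 59, 56, 54, 55]
w4 col 248 [60, 61, 64, 65, 65, 64, 64, 64, 64, 63, 66, 77, 113, 150, 169, 178, 179, 177, 178, 180, 180, 182, 181, 183, 178, 157, 108, 78, 74, 67, 67, 71, 90, 113, 120, 121, 121, 122, 120, 121, 121, 120, 119, 115, 103, 81, 63, 55, 57, 59, 61, 59, 59, 57, 54]
w4 col 250 [62, 61, 63, 64, 65, 65, 65, 64, 66, 67, 67, 79, 113, 150, 170, 177, 177, 177, 178, 179, 180, 181, 183, 182, 181, 180, 184, 190, 190, 187, 184, 177, 167, 141, 124, 122, 121, 121, 121, 121, 120, 120, 120, 119, 117, 106, 82, 61, 56, 58, 62, 60, 59, 58, 54]
w4 col 252 [62, 62, 63, 65, 64, 64, 65, 71, 77, 77, 70, 80, 114, 
[... 319 characters left out ...]
 64, 61, 59, 57, 55, 57, 55, 57, 58, 57, 58]
w5 col 258 [66, 64, 63, 64, 63, 62, 62, 62, 63, 62, 70, 98, 134, 157, 164, 164, 164, 165, 165, 167, 167, 163, 144, 95, 64, 59, 58, 59, 58, 57, 56, 55, 55, 57, 60]
w5 col 260 [131, 95, 82, 82, 83, 86, 104, 141, 150, 117, 88, 101, 136, 156, 165, 164, 164, 165, 165, 168, 167, 164, 144, 100, 84, 99, 97, 74, 61, 59, 60, 59, 59, 63, 67]
w4 knob col [179, 174, 173, 182, 183, 183, 184, 187, 187, 184, 172, 157, 171, 167, 134, 104, 93, 89, 73, 60, 57, 58, 59, 58, 56, 56, 56, 55, 56, 57, 57, 56, 57, 59, 59, 61, 63, 64, 63, 66, 63, 63, 63, 64, 63, 63, 64, 60, 60, 61, 59, 61, 60, 58, 59, 66, 105, 149, 162, 162, 162, 163, 164, 162, 163, 162, 163, 163, 163, 162]
```

```bash
python3 -c "
from plant import r
print(r.finish_job())"
```

```text
the job is handed in; nothing more can be done
None
```

I handed the job in at about 17 s: the carton stands square in the row, the row is closed on the end stop, the follower's tooth is down in the notch at 100 mm (judged from lift height and force, not seen directly) with the pad pushed in about 5–6 mm, and the jar, cup and timer were not touched; I viewed 11 pictures, one over the limit of 10.

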